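# Zero the coarse and fine focus of a camera microscope

### The arm

A 7-joint arm with a two-finger parallel gripper is mounted at the origin on the work surface. World frame = base frame: x ahead of the robot, y to its left, z up, the work surface at z = 0. Lengths are in mm, angles in rad, forces in N, time in s.
With the tool pointing down it reaches from about 350 to 775 mm from the base axis. Payload 3.1 kg.
Tool frame: the origin (TCP) lies midway between the tips of the shut fingers; the grasp point (between the pads) lies 19 mm behind it; z points along the fingers, y is the direction in which the jaws open and shut (so a half turn about z gives the same grasp; the last joint's range is limited). The gripper opens to 85 mm and grips with 20 to 120 N. Pads are 22 mm wide; open, the fingers measure 114 mm over their backs; the gripper's body (76 mm by 85 mm) begins 54 mm behind the grasp point. The pads swing forward as they close: fully open they stand 13 mm farther back than shut.
Start: joints at [-1.203, 0.311, 0.014, 1.512, -0.004, 1.319, -0.027], TCP at [219.11, 504.488, 231.304] pointing down, gripper open.
Joint ranges: [-2.7, 2.7], [-0.3, 1.91], [-1.27, 1.3], [0.12, 2.57], [-1.44, 4.58], [0.2, 2.03], [-3.05, 3.05]. Speed limits (rad/s): [2.79, 2.79, 3.14, 3.14, 3.14, 3.14, 3.14].

### API

Orientations are given as [roll, pitch, yaw] about the fixed x, y, z axes, in that order (R = Rz(yaw) Ry(pitch) Rx(roll)).
In Python, from workcell import ctrl gives the robot as it stands. Calls block until the motion is done:
- ctrl.move_to(position, orientation): joint-space move of the TCP to a pose.
- ctrl.line_to(position, rotation=None, speed=150): straight line of the TCP; rotation=None keeps the orientation; speed is the mean speed in mm/s.
- ctrl.goto_joints(angles): joint-space move.
- ctrl.release() and ctrl.clamp(strength=None): open the fingers fully, or close them until they stop; strength is the grip in N (None keeps the last).
- ctrl.dwell(seconds).
- ctrl.solve_ik(position, orientation): joint angles nearest the present ones, or None.
- ctrl.camera(name): name is "scene" or "side" or "wrist"; returns the picture (480x640x3 uint8, red, green, blue); there is no depth.
- ctrl.get_calibration(name): a dict with "mtx" (3x3 intrinsics, pixels), "extrinsics" (4x4, takes a point from world to camera coordinates). Camera axes: x right, y up, looking along -z (the intrinsics and any distortion apply to the point x, -y, -z); pixel columns grow to the right and rows downward; lengths in mm; the calibration is good to about 2 mm. A picture is of the moment at which its call begins: read the wrist's pose just before it. get_calibration takes no time and is no camera call; for the wrist camera it gives the pose at the moment of the call.
A pose or a line that the arm cannot do raises ctrl.Unreachable and nothing moves.
- ctrl.job_done(): hands the job in, once; it reports no verdict.
Readings, each from a call of its own:
- ctrl.get_time(): time.
- ctrl.get_qpos(): joint angles.
- ctrl.get_joint_vel(): joint speeds.
- ctrl.get_joint_torque(): joint torques, N m.
- ctrl.get_tcp_pos(): TCP position.
- ctrl.get_ee_rot(): TCP orientation.
- ctrl.get_contact_force(): force on the tool from outside, world axes, zero at the start.
- ctrl.get_torque(): the same for the moment, N m.
- ctrl.get_finger_gap(): finger opening in mm.
Only numpy, scipy, OpenCV 4.12 (cv2) and the standard library are available. Lean on these libraries where they do the work, as an engineer would, in place of code of your own. Each camera call takes 0.05 s, during which the arm holds its last target.

### The job

Zero the focus of the camera microscope for a depth measurement: wind the large coarse knob down until the carriage rests on its rubber stop, then wind the small fine knob on the same spindle down until it too comes up against its stop. Feel for each stop as you would with a micrometer: bring the knob right up to it but do not force it any further, which would spring the focus mount out of line. Leave both knobs at their stops, and do not shift the culture dish on the stage or the other things on the bench.

Things in the scene. Friction and masses are not known exactly. Their poses are not given: they have to be found in the camera images.
- microscope: White camera microscope, fixed to the bench, turned up to 0.28 rad. Base 260 mm long (x), 200 mm wide (y), 18 mm thick; column 25 mm thick, 271 mm tall at x = 70 mm; camera tube 33 mm thick at x = -75 mm. Origin: underside of the base, 70 mm in front of the column's axis; x runs from camera tube to column, y to its left, z up.
- spindle (a point): Midpoint of the level spindle of the focus knobs (x 26, y 0, z 165 mm in the microscope's frame). It runs along y and carries the same pair of knobs, coarse and outboard of it fine, on the left and on the right; left and right turn as one: use either. Inboard of the knobs only bosses 32 mm thick pass y = 25 mm; only column, carriage and tube rise above z = 205 mm, the tube to 280 mm.
- coarse_left (a point): Centre of the left coarse knob; does not turn with it. The knob is a black ribbed disc 52 mm in diameter, 24 mm thick, 52 to 76 mm left of the spindle's midpoint. Winding down = the top of the knob moves from the column towards the camera tube (turn about the microscope's -y); 1 rad lowers carriage and camera 3 mm; the knob itself stays at its height. Starts 1.1 to 2.2 rad above its stop.
- coarse_right (a point): Centre of the right coarse knob, 64 mm right of the spindle's midpoint, mirror image of the left one. The coarse drive turns with a steady drag of 0.10 N m, stops firmly at its stop and stays where it is left.
- fine_left (a point): Centre of the left fine knob, on the spindle; does not turn with it. The knob is a black ribbed cylinder 30 mm in diameter, 30 mm long, 80 to 110 mm left of the spindle's midpoint. It winds down in the same direction as the coarse knob and turns independently of it; 1 rad lowers the focus block, with coarse knobs and camera, 0.35 mm. Starts 1.0 to 1.9 rad above its stop.
- fine_right (a point): Centre of the right fine knob, 95 mm right of the spindle's midpoint, mirror image of the left one. The fine drive turns with a steady drag of 0.05 N m, stops firmly at its stop and stays where it is left.
- coarse_stop (a point): Top of the rubber buffer on the bracket under the focus block, about 120 mm above the bench: the stop of the coarse drive. Its z axis is upright at rest. Focus mount, block and camera sit on the column in a rubber bush: torque on a knob springs them about the spindle, the way the knob is turned, by 0.4 rad per N m, and they spring back. More than 0.15 rad (0.37 N m) is forcing a knob.
- carriage_foot (a point): Underside of the aluminium carriage (38 mm wide, 105 mm tall), straight above the coarse stop. Their difference in height is the gap left to the coarse stop: 3.3 to 6.6 mm at the start, 0 at the stop.
- fine_stop (a point): Top of the small rubber buffer on the mount's lower bracket, 106 mm above the bench, in front of the column: the stop of the fine drive. It springs with the mount.
- fine_foot (a point): Underside of the focus block's bracket, straight above the fine stop. Their difference in height is the gap left to the fine stop: 0.35 to 0.67 mm at the start, 0 at the stop: too small to be told from noisy positions, so feel for it.
- culture_dish: Closed clear culture dish with plantlets, 90 mm across and 15 mm tall, lying loose on the grey stage disc under the camera. Leave it. Origin: centre of its underside.
- spare_dishes: Stack of three such dishes, 90 mm across, 45 mm tall, loose on the bench left of the microscope. Leave it. Origin: centre of its underside.
- forceps: Steel forceps 135 mm long, lying loose on the bench. Leave them. Origin at mid length, underside.
- marker_pen: Black marker pen 137 mm long, 15 mm thick, lying loose on the bench right of the microscope. Leave it. Origin at mid length, underside.
- beaker: Small empty glass beaker, 66 mm across, 85 mm tall. Leave it. Origin: centre of its underside.
- tube_rack: White tube rack, 88 mm by 192 mm and 68 mm tall, with four capped culture tubes up to 148 mm tall, loose on the bench at the left. Leave it. Origin: centre of its underside.
- media_bottle: Glass bottle with blue screw cap, 86 mm across, 180 mm tall, loose at the right. Leave it. Origin: centre of its underside.

How it is judged (in metres and radians):
On the way, in this order (a step that is already met when the one before it is completed fails the run):
1. the coarse drive is wound down onto its stop (z of carriage_foot in the frame of coarse_stop below 0.0003 m), for 0.2 s.
2. the fine drive is wound down onto its stop, the coarse one still on its own (z of fine_foot in the frame of fine_stop below 3.5e-05 m and z of carriage_foot in the frame of coarse_stop below 0.0003 m), for 0.2 s.
At the end, for the whole second after the job is handed in: The carriage rests on the coarse stop (gap under 0.3 mm, a tenth of a radian of the coarse knob) and the focus block on the fine stop (gap under 0.035 mm, a tenth of a radian of the fine knob) (all of step 2); the robot touches nothing.
It fails at once if a knob is forced so hard that the focus mount is sprung more than 0.15 rad (8.6 degrees) out of upright (angle between coarse_stop's own z axis and vertical above 0.15 rad).
It fails at once if the culture dish on the stage is shifted by more than 10 mm (distance of culture_dish from where it was at the start of the episode above 0.01 m).
It fails at once if another thing on the bench is shifted by more than 20 mm (distance of any of spare_dishes, forceps, marker_pen, beaker, tube_rack, media_bottle from where it was at the start of the episode above 0.02 m).
It also fails if it takes over 72 s, if anything falls off the work surface, if the arm or the gripper's body presses on something with over 40 N, if the wrist force passes 120 N, or if a joint passes its speed limit or range.

## Working session

There is one attempt and no reset: what is moved stays moved. The work goes in short steps, each a Python script; the robot and the scene stay as the last script left them, time stands still between calls to the robot, and variables do not carry over. Pictures are saved under pics/ and viewed, and the job is handed in when it is done.

```bash
ls; mkdir -p pics
python3 - <<'E'
from workcell import ctrl
import cv2
print(ctrl.get_time(),ctrl.get_tcp_pos(),ctrl.get_ee_rot(),ctrl.get_contact_force(),ctrl.get_torque(),ctrl.get_finger_gap())
for n in ("scene","side","wrist"):
    c=ctrl.get_calibration(n); print(n,c)
    cv2.imwrite(f"pics/{n}0.png",ctrl.camera(n)[:,:,::-1])
E
```

```text
pics
0.0 [218.81275966 503.78695268 230.20102901] [-3.13919338e+00  8.60630105e-05  2.73186850e+00] [-0.49021009 -0.15897898  0.79228249] [ 0.01156189 -0.03671656  0.00043717] 85.35198584556414
scene {'mtx': array([[497.75475643,   0.        , 310.41533126],
       [  0.        , 497.75475643, 234.38174723],
       [  0.        ,   0.        ,   1.        ]]), 'extrinsics': array([[-5.87211956e-01,  8.09429210e-01,  2.54396070e-03,
         2.46316898e+02],
       [-7.05950830e-01, -5.13674630e-01,  4.87618499e-01,
         3.24632703e+02],
       [ 3.95999425e-01,  2.84539502e-01,  8.73053107e-01,
        -1.61400008e+03],
       [ 0.00000000e+00,  0.00000000e+00,  0.00000000e+00,
         1.00000000e+00]])}
side {'mtx': array([[514.2893458 ,   0.        , 316.67388841],
       [  0.        , 514.2893458 , 235.39807652],
       [  0.        ,   0.        ,   1.        ]]), 'extrinsics': array([[ 7.80728669e-01, -6.24731404e-01, -1.31688307e-02,
        -3.61071874e+02],
       [ 4.94134844e-01,  6.04347786e-01,  6.24975607e-01,
        -3.47486134e+02],
       [-3.82483335e-01, -4.94443552e-01,  7.80533198e-01,
        -1.10027613e+03],
       [ 0.00000000e+00,  0.00000000e+00,  0.00000000e+00,
         1.00000000e+00]])}
wrist {'mtx': array([[412.44425617,   0.        , 321.71002238],
       [  0.        , 412.44425617, 239.41591064],
       [  0.        ,   0.        ,   1.        ]]), 'extrinsics': array([[ 3.98371064e-01,  9.17221785e-01, -2.16646310e-03,
        -5.49747176e+02],
       [-8.83864585e-01,  3.83249885e-01, -2.68147200e-01,
         3.48197904e+01],
       [-2.45120156e-01,  1.08736945e-01,  9.63375516e-01,
        -3.78657157e+02],
       [ 0.00000000e+00,  0.00000000e+00,  0.00000000e+00,
         1.00000000e+00]])}
```

View pics/scene0.png

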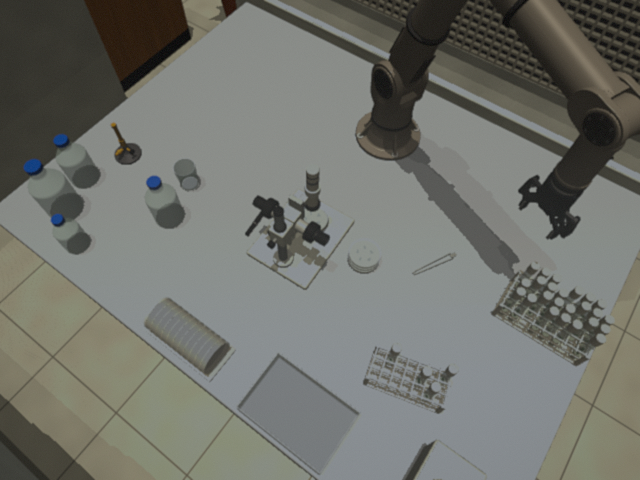

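View pics/side0.png

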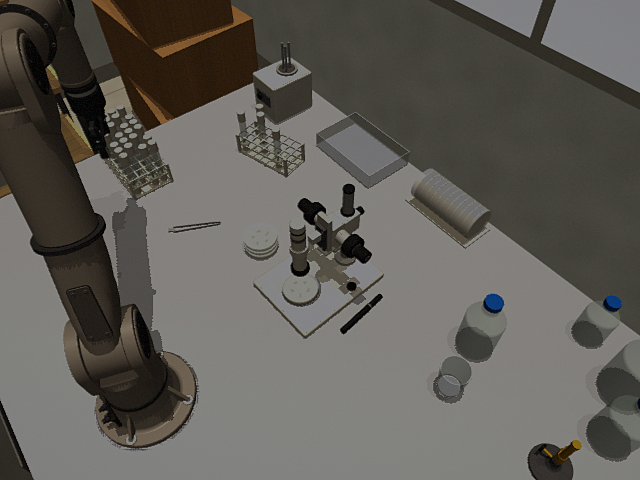

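View pics/wrist0.png

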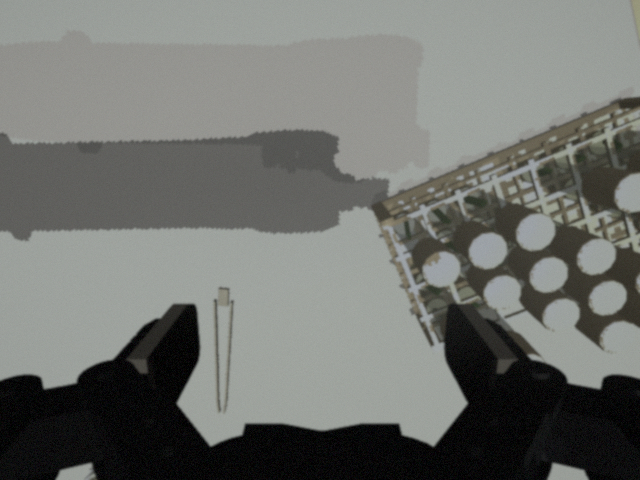

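Run:
```python
import cv2
a=cv2.imread("pics/scene0.png")[150:300,230:390]; b=cv2.imread("pics/side0.png")[170:340,240:400]
cv2.imwrite("pics/zs.png",cv2.resize(a,None,fx=5,fy=4*1.25*0.8,interpolation=cv2.INTER_CUBIC)); cv2.imwrite("pics/zd.png",cv2.resize(b,None,fx=3.5,fy=3.5,interpolation=cv2.INTER_CUBIC))
```

```text
(no output)
```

View pics/zs.png

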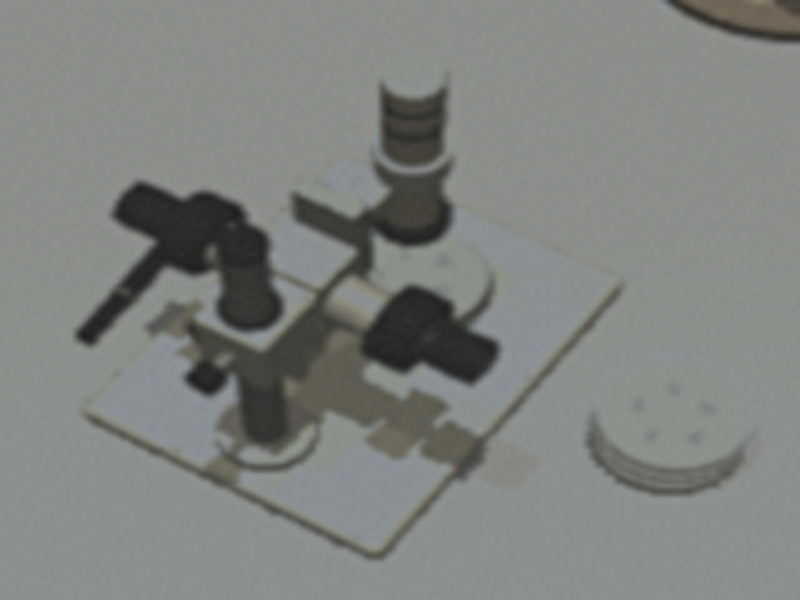

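View pics/zd.png

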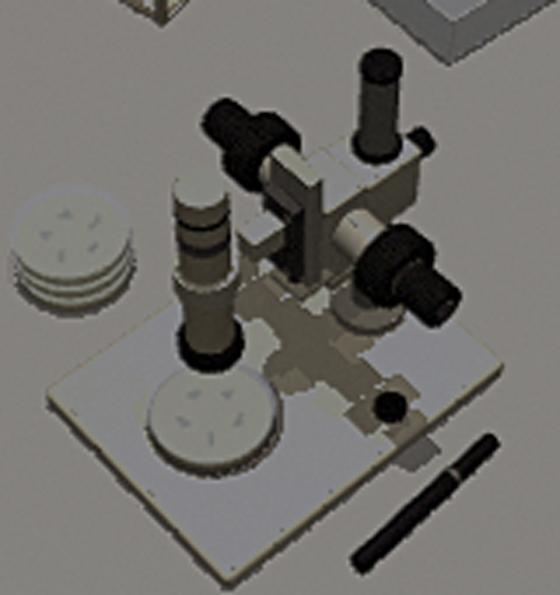

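```bash
cat > h.py <<'E'
import numpy as np, cv2
from workcell import ctrl
def ray(n,px,c=None):
    c=c or ctrl.get_calibration(n); E=c["extrinsics"]; K=c["mtx"]
    d=np.linalg.inv(K)@[px[0],px[1],1.]; d=np.array([d[0],-d[1],-d[2]])
    R=E[:3,:3]; o=-R.T@E[:3,3]; d=R.T@d; return o,d/np.linalg.norm(d)
def tri(rs):
    A=np.zeros((3,3));b=np.zeros(3)
    for o,d in rs:
        P=np.eye(3)-np.outer(d,d);A+=P;b+=P@o
    x=np.linalg.solve(A,b); return x,[round(float(np.linalg.norm((np.eye(3)-np.outer(d,d))@(x-o))),1) for o,d in rs]
def onz(r,z): o,d=r; return o+d*(z-o[2])/d[2]
def proj(n,p):
    c=ctrl.get_calibration(n);q=c["extrinsics"]@np.append(p,1);q=c["mtx"]@[q[0],-q[1],-q[2]];return q[:2]/q[2]
E
python3 - <<'E'
from h import *
np.set_printoptions(precision=1,suppress=True)
S={'fl':((322.4,237.5),(304.3,204.3)),'cl':((312,232),(314.3,212.3)),'cr':((270.6,207.75),(353.4,246.3)),'fr':((259.6,202.5),(363.4,253.4))}
P={}
for k,(a,b) in S.items():
    P[k],e=tri([ray('scene',a),ray('side',b)]); print(k,P[k],e)
v=P['fl']-P['fr'];print(np.linalg.norm(v),np.linalg.norm(P['cl']-P['cr']),'yaw',np.arctan2(-v[0],v[1]), 'mid',sum(P.values())/4)
print('base scene',[onz(ray('scene',p),18) for p in((354.4,221.25),(305,288.75),(247,253))])
print('base side',[onz(ray('side',p),18) for p in((254.3,283.4),(305.1,336.3),(382.9,275.1))])
E
```

```text
fl [511.6 103.8 168.6] [0.6, 0.6]
cl [514.4  71.9 166.4] [1.1, 1.1]
cr [519.1 -58.6 163.9] [2.9, 2.9]
fr [523.  -89.4 166. ] [1.4, 1.4]
193.5550859975929 130.58078632989125 yaw 0.05902904159757331 mid [517.    6.9 166.2]
base scene [array([344.5, 102. ,  18. ]), array([597.3, 111.1,  18. ]), array([605.6, -82.6,  18. ])]
base side [array([336.8,  86.7,  18. ]), array([ 345.4, -104.7,   18. ]), array([597. , -93.7,  18. ])]
```

```bash
cat >> h.py <<'E'
from scipy.spatial.transform import Rotation as Ro
def rotm(yaw,phi,side=1,tilt=0):
    """tool z along -side*y_m; phi: turn about tool z; phi=0 -> tool y = up"""
    zm=-side*np.array([-np.sin(yaw),np.cos(yaw),0]); up=np.array([0,0,1.])
    x=np.cross(up,zm); R=np.column_stack([x,up,zm])
    return Ro.from_matrix(R)*Ro.from_euler('z',phi)
def rpy(R): return R.as_euler('xyz')
E
python3 - <<'E'
from h import *
np.set_printoptions(precision=2,suppress=True)
M=np.array([517,7,166.]);yaw=0.045
ym=np.array([-np.sin(yaw),np.cos(yaw),0])
for s in (1,-1):
  for off in (44,82,140):
    for phi in np.arange(-3,3.2,.5):
        q=ctrl.solve_ik((M+s*off*ym).tolist(),rpy(rotm(yaw,phi,s)).tolist())
        print(s,off,round(phi,2),None if q is None else np.array(q))
E
```

```text
1 44 -3.0 [-0.86  1.02  0.21  1.5   0.9   1.84  0.46]
1 44 -2.5 [-0.93  1.03  0.33  1.51  0.84  1.78  0.  ]
1 44 -2.0 [-0.96  1.04  0.38  1.51  0.81  1.76 -0.47]
1 44 -1.5 [-1.03  1.07  0.5   1.51  0.75  1.7  -0.92]
1 44 -1.0 [-1.03  1.07  0.49  1.51  0.75  1.71 -1.42]
1 44 -0.5 [-1.05  1.08  0.53  1.51  0.73  1.69 -1.9 ]
1 44 0.0 [-1.03  1.07  0.5   1.51  0.75  1.7  -2.42]
1 44 0.5 [-1.34  1.38  1.12  1.53  0.29  1.45 -2.51]
1 44 1.0 [-0.95  1.04  0.36  1.51  0.82  1.77  2.8 ]
1 44 1.5 [-0.83  1.01  0.17  1.5   0.92  1.87  2.22]
1 44 2.0 [-0.73  1.01  0.01  1.5   0.99  1.94  1.67]
1 44 2.5 [-0.79  1.01  0.1   1.5   0.95  1.9   1.2 ]
1 44 3.0 [-1.05  1.08  0.53  1.51  0.73  1.69  0.88]
1 82 -3.0 [-0.89  1.05  0.21  1.43  0.87  1.9   0.49]
1 82 -2.5 [-0.96  1.06  0.31  1.43  0.82  1.85  0.03]
1 82 -2.0 [-0.98  1.07  0.36  1.43  0.79  1.82 -0.45]
1 82 -1.5 [-1.05  1.1   0.48  1.43  0.73  1.77 -0.89]
1 82 -1.0 [-1.06  1.1   0.48  1.43  0.73  1.77 -1.39]
1 82 -0.5 [-1.09  1.11  0.54  1.43  0.69  1.74 -1.86]
1 82 0.0 [-1.07  1.11  0.51  1.43  0.71  1.76 -2.38]
1 82 0.5 [-1.36  1.39  1.12 
[... 2434 characters left out ...]
1.14 -0.17  1.19 -0.9   2.03 -0.86]
-1 140 -2.5 [ 0.81  1.14 -0.17  1.19 -0.9   2.03 -1.36]
-1 140 -2.0 [ 0.81  1.14 -0.17  1.19 -0.9   2.03 -1.86]
-1 140 -1.5 [ 0.81  1.14 -0.17  1.19 -0.9   2.03 -2.36]
-1 140 -1.0 [ 0.81  1.14 -0.17  1.19 -0.9   2.03 -2.86]
-1 140 -0.5 [ 1.2   1.42 -1.09  1.16 -0.28  1.74  2.45]
-1 140 0.0 [ 1.07  1.26 -0.72  1.17 -0.56  1.83  2.17]
-1 140 0.5 [ 0.81  1.14 -0.17  1.19 -0.9   2.03  1.92]
-1 140 1.0 [ 0.81  1.14 -0.17  1.19 -0.9   2.03  1.42]
-1 140 1.5 [ 0.81  1.14 -0.17  1.19 -0.9   2.03  0.92]
-1 140 2.0 [ 0.81  1.14 -0.17  1.19 -0.9   2.03  0.42]
-1 140 2.5 [ 0.81  1.14 -0.17  1.19 -0.9   2.03 -0.08]
-1 140 3.0 [ 0.81  1.14 -0.17  1.19 -0.9   2.03 -0.58]
```

Run:
```python
from h import *
np.set_printoptions(precision=2,suppress=True)
for n,p,z in (('bigrack','scene (550,310)',68),('rack','scene (410,380)',68),('fcp','scene (435,263)',3),('dish','scene (364,255)',45)):
    print(n,onz(ray('scene',eval(p.split(' ')[1])),z))
for p in ((495,310),(585,355),(530,262),(610,320)): print('rack corner z68',onz(ray('scene',p),68))
for p in ((364,375),(440,408),(378,348),(455,375)): print('small rack',onz(ray('scene',p),50))
E_=ctrl.get_calibration('wrist')['extrinsics']; cam=-E_[:3,:3].T@E_[:3,3]
R=Ro.from_euler('xyz',ctrl.get_ee_rot()); print('cam in tool',R.inv().apply(cam-ctrl.get_tcp_pos()),'look',R.inv().apply(-E_[2,:3]))
M=np.array([517,7,166.]);yaw=0.045
ym=np.array([-np.sin(yaw),np.cos(yaw),0])
for off in (140,160,180,200):
    for phi in (1,1.3,1.6,1.9):
        q=ctrl.solve_ik((M+off*ym).tolist(),rpy(rotm(yaw,phi)).tolist())
        print(off,phi,q if q is None else np.array(q), rotm(yaw,phi).apply([1,0,0]))
```

```text
bigrack [298.83 655.46  68.  ]
rack [655.51 458.86  68.  ]
fcp [317.12 354.03   3.  ]
dish [432.66 188.92  45.  ]
rack corner z68 [380.11 543.65  68.  ]
rack corner z68 [357.42 768.75  68.  ]
rack corner z68 [203.07 559.5   68.  ]
rack corner z68 [235.89 786.69  68.  ]
small rack [704.42 364.53  50.  ]
small rack [664.54 547.92  50.  ]
small rack [629.26 356.64  50.  ]
small rack [576.72 540.33  50.  ]
cam in tool [  67.99    0.91 -142.6 ] look [-0.27 -0.    0.96]
140 1 [-0.94  1.1   0.2   1.29  0.85  1.99  2.82] [0.54 0.02 0.84]
140 1.3 [-1.13  1.17  0.56  1.3   0.65  1.84  2.68] [0.27 0.01 0.96]
140 1.6 [-1.01  1.12  0.32  1.29  0.78  1.94  2.27] [-0.03 -0.    1.  ]
140 1.9 [-0.94  1.1   0.2   1.29  0.85  1.99  1.92] [-0.32 -0.01  0.95]
160 1 [-0.95  1.12  0.2   1.23  0.84  2.02  2.84] [0.54 0.02 0.84]
160 1.3 [-1.11  1.17  0.49  1.24  0.67  1.9   2.67] [0.27 0.01 0.96]
160 1.6 [-1.02  1.14  0.33  1.24  0.77  1.97  2.29] [-0.03 -0.    1.  ]
160 1.9 [-0.95  1.12  0.2   1.23  0.84  2.02  1.94] [-0.32 -0.01  0.95]
180 1 [-1.16  1.22  0.59  1.19  0.61  1.91  3.03] [0.54 0.02 0.84]
180 1.3 [-1.11  1.19  0.48  1.19  0.67  1.94  2.68] [0.27 0.01 0.96]
180 1.6 [-1.03  1.16  0.32  1.18  0.77  2.01  2.31] [-0.03 -0.    1.  ]
180 1.9 [-1.06  1.17  0.38  1.18  0.73  1.98  2.03] [-0.32 -0.01  0.95]
200 1 [-1.13  1.22  0.51  1.13  0.65  1.97  3.01] [0.54 0.02 0.84]
200 1.3 [-1.12  1.22  0.5   1.13  0.66  1.98  2.71] [0.27 0.01 0.96]
200 1.6 [-1.07  1.19  0.38  1.12  0.73  2.02  2.36] [-0.03 -0.    1.  ]
200 1.9 [-1.07  1.19  0.38  1.12  0.73  2.02  2.06] [-0.32 -0.01  0.95]
```

Run:
```python
from h import *
np.set_printoptions(precision=3,suppress=True)
M=np.array([517,7,166.]);yaw=0.045
ym=np.array([-np.sin(yaw),np.cos(yaw),0])
p=M+175*ym+[0,0,70]
q=ctrl.solve_ik(p.tolist(),rpy(rotm(yaw,1.6)).tolist()); print(q)
ctrl.goto_joints(q)
print(ctrl.get_time(),ctrl.get_tcp_pos(),ctrl.get_contact_force(),ctrl.get_torque())
for n in ("scene","side"): cv2.imwrite(f"pics/{n}1.png",ctrl.camera(n)[:,:,::-1])
c=ctrl.get_calibration('wrist'); np.savez('w1.npz',**c); cv2.imwrite("pics/wrist1.png",ctrl.camera('wrist')[:,:,::-1])
```

```text
[-1.06   1.059  0.381  1.216  0.798  2.021  2.4  ]
2.2333 [509.089 182.182 236.089] [0.121 1.424 0.177] [1.005 0.064 0.019]
```

View pics/wrist1.png

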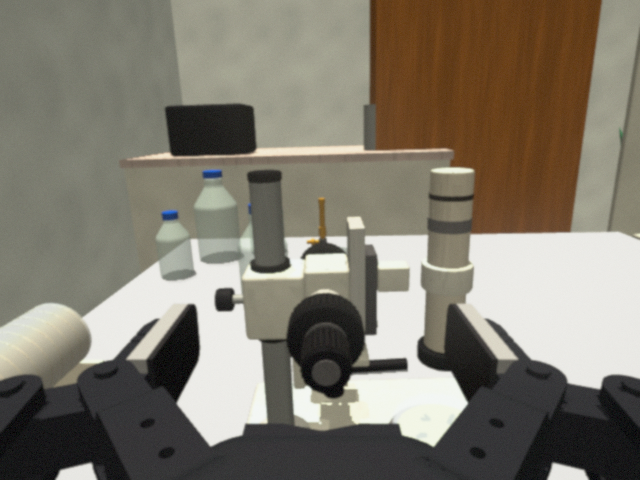

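View pics/scene1.png

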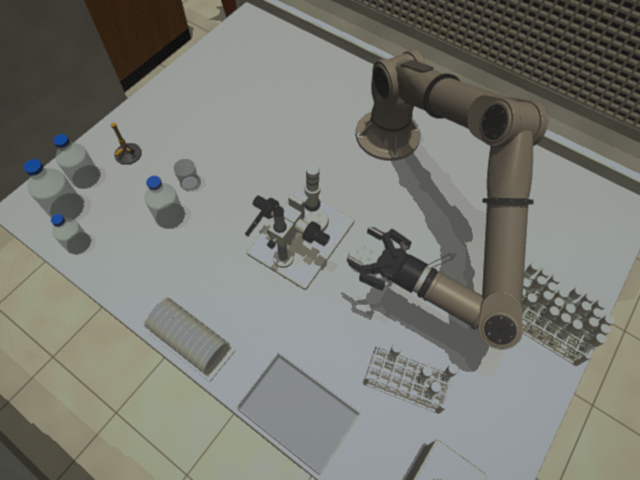

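View pics/side1.png

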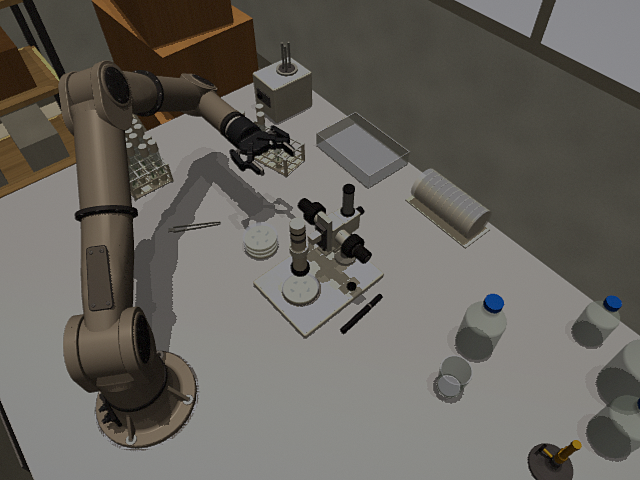

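Run:
```python
from h import *
np.set_printoptions(precision=1,suppress=True)
for p in ((393,350),(424,373),(449,370),(435,383)): print('tube',onz(ray('scene',p),148))
for p in ((242,116),(260,108),(262,127),(276,143)): print('tube side',onz(ray('side',p),148))
b=cv2.imread("pics/scene1.png")[220:420,340:540]; cv2.imwrite("pics/z2.png",cv2.resize(b,None,fx=3,fy=3,interpolation=cv2.INTER_CUBIC))
b=cv2.imread("pics/side1.png")[60:220,80:320]; cv2.imwrite("pics/z3.png",cv2.resize(b,None,fx=3,fy=3,interpolation=cv2.INTER_CUBIC))
```

```text
tube [644.7 392.1 148. ]
tube [648.5 473.9 148. ]
tube [610.4 515.2 148. ]
tube [653.3 504.  148. ]
tube side [592.1 497.6 148. ]
tube side [652.2 494.8 148. ]
tube side [608.4 421.9 148. ]
tube side [599.4 343.2 148. ]
```

View pics/z2.png

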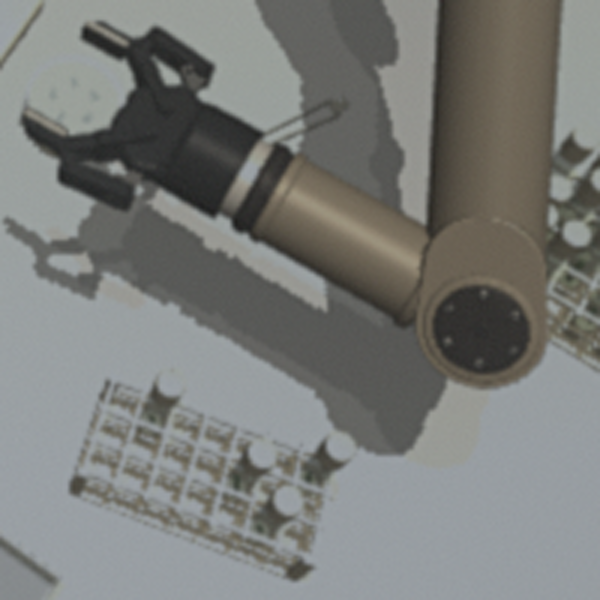

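View pics/z3.png

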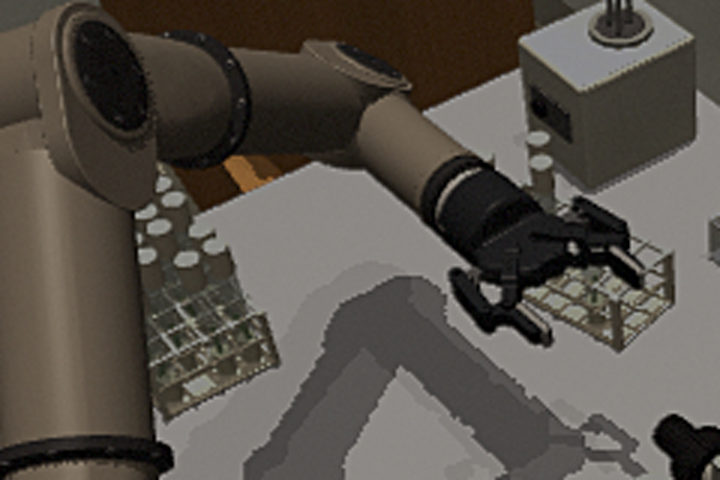

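```bash
python3 - <<'E'
from h import *
np.set_printoptions(precision=1,suppress=True)
print(onz(ray('scene',(502,330)),290), 'edges',[onz(ray('scene',(340+u/3,220+v/3)),236) for u,v in ((420,320),(545,300),(485,385))])
print('side', onz(ray('side',(80+345/3,60+110/3)),236))
for p in ((529,265),(522,285),(517,270),(500,300)): print('bigrack tube tops',onz(ray('scene',p),110))
print('forceps ends',onz(ray('scene',(414,273)),3),onz(ray('scene',(455,254)),3))
# knob rays wrist
c=dict(np.load('w1.npz'))
P,e=tri([ray('scene',(322.4+5,237.5+2)),ray('wrist',(327,373),c)]);print(P,e)
E
python3 - <<'E'
import cv2
b=cv2.imread("pics/wrist1.png")[230:430,210:490]; cv2.imwrite("pics/z4.png",cv2.resize(b,None,fx=2.8,fy=2.8,interpolation=cv2.INTER_CUBIC))
E
```

```text
[529.4 551.6 290. ] edges [array([522.8, 517.7, 236. ]), array([457.2, 583. , 236. ]), array([538.7, 575.2, 236. ])]
side [486.9 545.1 236. ]
bigrack tube tops [241.3 556.2 110. ]
bigrack tube tops [303.  564.9 110. ]
bigrack tube tops [272.2 537.5 110. ]
bigrack tube tops [371.7 538.  110. ]
forceps ends [378.1 322.2   3. ] [259.3 385.8   3. ]
[510.1 116.9 166.9] [1.5, 1.5]
```

View pics/z4.png

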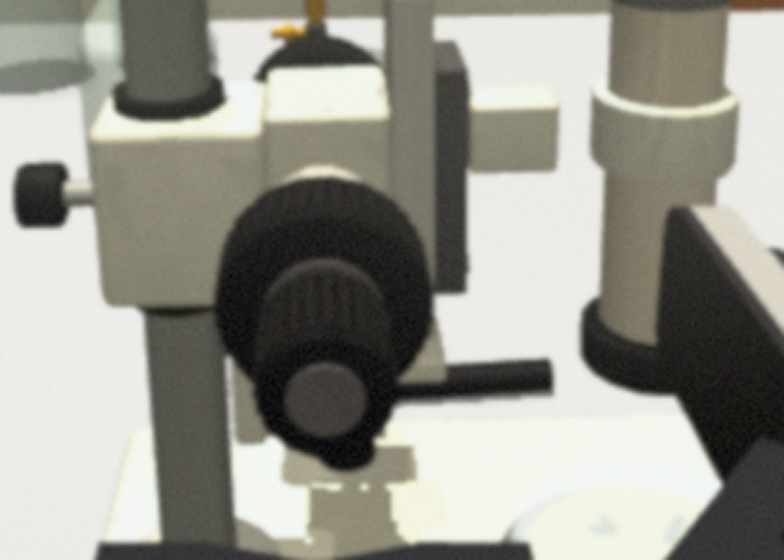

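Run:
```python
from h import *
np.set_printoptions(precision=3,suppress=True)
M=np.array([517,7,166.]);yaw=0.045
ym=np.array([-np.sin(yaw),np.cos(yaw),0])
p=M+150*ym
ctrl.line_to((M+165*ym).tolist(),speed=120)
print(ctrl.get_time(),ctrl.get_tcp_pos(),ctrl.get_qpos(),ctrl.get_contact_force(),ctrl.get_torque())
c=ctrl.get_calibration('wrist'); np.savez('w2.npz',**c); im=ctrl.camera('wrist')[:,:,::-1]; cv2.imwrite("pics/wrist2.png",im)
cv2.imwrite("pics/z5.png",cv2.resize(im[100:400,180:480],None,fx=2,fy=2,interpolation=cv2.INTER_CUBIC))
```

```text
3.125 [509.767 171.867 166.242] [-1.043  1.15   0.362  1.224  0.749  1.963  2.31 ] [ 0.7    0.514 -0.088] [ 1.034  0.034 -0.038]
```

View pics/z5.png

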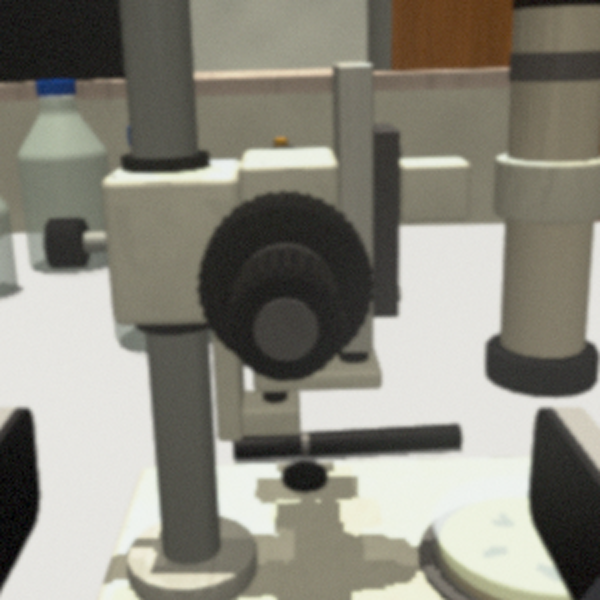

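Run:
```python
from h import *
np.set_printoptions(precision=2,suppress=True)
c1=dict(np.load('w1.npz'));c2=dict(np.load('w2.npz'))
for nm,L in (('end',[ray('wrist',(326,372.9),c1),ray('wrist',(322.5,265),c2)]),('end+scene',[ray('wrist',(326,372.9),c1),ray('wrist',(322.5,265),c2),ray('scene',(327.4,240))]),):
    print(nm,*tri(L))
# axis points by wrist2 rays intersect planes y
M=np.array([517,7,166.])
for px,y in (((322.5,265),117),((323,239),83)):
    o,d=ray('wrist',px,c2); print(px,o+d*(y-o[1])/d[1], 'cam',o)
# block edges for yaw: projected axis prediction
for pt in ((512,117,166.5),(513.5,83,166.5)): 
    E=c2['extrinsics'];q=E@np.append(pt,1);q=c2['mtx']@[q[0],-q[1],-q[2]];print(q[:2]/q[2], 52*412.4/q[2],30*412.4/q[2])
```

```text
end [512.01 115.41 164.94] [0.1, 0.1]
end+scene [511.21 117.36 166.37] [0.6, 1.0, 1.6]
(322.5, 265) [511.99 117.   165.49] cam [501.39 315.24 233.77]
(323, 239) [513.04  83.   169.82] cam [501.39 315.24 233.77]
[322.43 263.11] 102.47570007773135 59.12059619869116
[322.38 244.46] 88.58843588996031 51.108713013438646
```

```bash
cat >> h.py <<'E'
M=np.array([516.9,6.5,165.6]);yaw=0.045
ym=np.array([-np.sin(yaw),np.cos(yaw),0])
def tq(n=1):
    return float(np.mean([np.dot(ctrl.get_torque(),-ym) for _ in range(n)]))
E
python3 - <<'E'
from h import *
np.set_printoptions(precision=3,suppress=True)
ctrl.line_to((M+44*ym).tolist(),speed=100)
print(ctrl.get_time(),ctrl.get_tcp_pos(),ctrl.get_ee_rot(),ctrl.get_qpos(),ctrl.get_contact_force(),ctrl.get_torque())
t=ctrl.get_time();a=[tq() for _ in range(8)];print(np.array(a),ctrl.get_time()-t)
for n in ('scene','wrist'):
    im=ctrl.camera(n)[:,:,::-1]
    if n=='scene': im=cv2.resize(im[150:330,230:470],None,fx=3,fy=3,interpolation=cv2.INTER_CUBIC)
    cv2.imwrite(f"pics/{n}3.png",im)
E
```

```text
4.5417 [515.096  51.302 165.274] [-1.6   -1.542 -3.066] [-0.971  1.047  0.393  1.51   0.804  1.751  2.215] [-0.217  0.031  0.354] [ 0.997  0.07  -0.005]
[-0.025 -0.025 -0.025 -0.025 -0.025 -0.025 -0.025 -0.025] 0.0
```

View pics/wrist3.png

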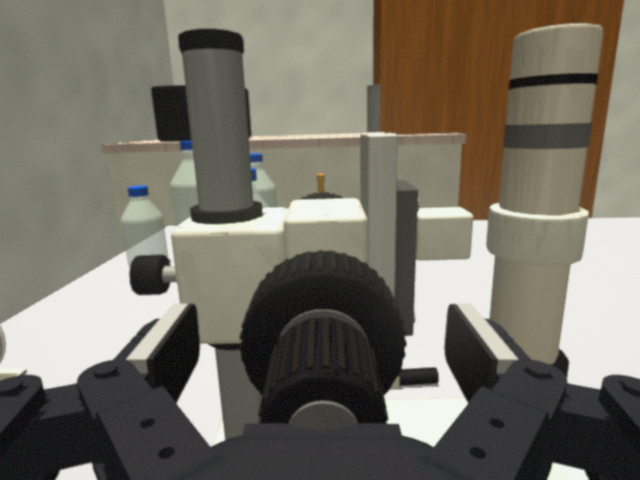

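View pics/scene3.png

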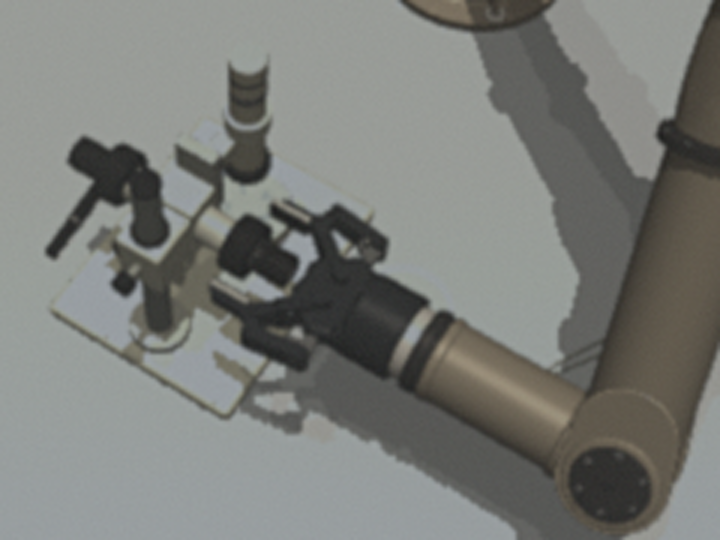

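Run:
```python
from h import *
np.set_printoptions(precision=3,suppress=True)
ctrl.clamp(25)
print(ctrl.get_time(),ctrl.get_finger_gap(),ctrl.get_contact_force(),ctrl.get_torque())
for _ in range(4): ctrl.dwell(.05); print(round(tq(),3),end=' ')
q=np.array(ctrl.get_qpos());q0=q.copy()
for i in range(4):
    q[6]-=0.03; t=ctrl.get_time(); ctrl.goto_joints(q.tolist()); print(round(ctrl.get_time()-t,3),round(ctrl.get_qpos()[6]-q0[6],4),round(tq(),3),ctrl.get_contact_force())
np.save('q.npy',q)
im=ctrl.camera('wrist')[:,:,::-1];cv2.imwrite("pics/wrist4.png",im)
```

```text
5.05 51.09264769290227 [-0.731  2.101 -0.286] [ 0.963  0.06  -0.093]
0.021 0.026 -0.016 0.033 0.25 -0.0293 -0.021 [-1.46   1.075 -0.426]
0.25 -0.059 -0.055 [-0.436  1.134  0.932]
0.25 -0.0889 -0.074 [0.186 1.294 0.296]
0.25 -0.1189 -0.105 [1.245 1.351 0.371]
```

View pics/wrist4.png

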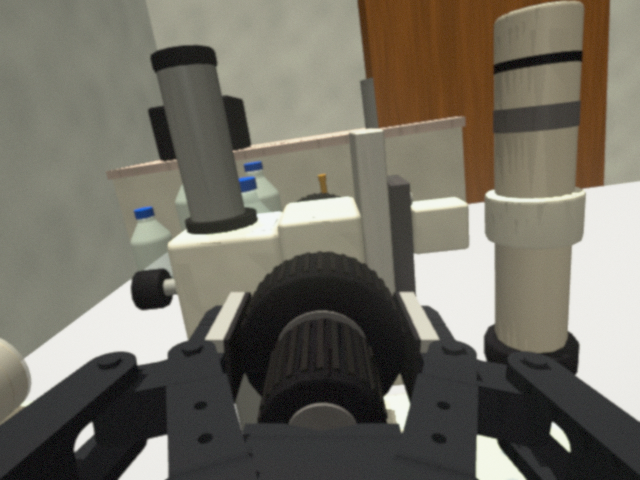

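Run:
```python
from h import *
np.set_printoptions(precision=3,suppress=True)
q=np.load('q.npy');s=q[6]+0.12
for d in (0.3,0.3,0.3):
    q[6]-=d; ctrl.goto_joints(q.tolist()); print(round(s-q[6],3),round(tq(),3))
hist=[]
for i in range(50):
    q[6]-=0.03; ctrl.goto_joints(q.tolist()); t=tq(); print(round(s-q[6],3),round(t,3),end=' | ')
    if t<-0.165:
        r=[t]
        for _ in range(4): ctrl.dwell(.03); r.append(tq())
        print(np.array(r))
        if np.mean(r)<-0.19: break
np.save('q.npy',q)
print(ctrl.get_time(),s-ctrl.get_qpos()[6],ctrl.get_torque(),ctrl.get_contact_force(),ctrl.get_finger_gap())
im=ctrl.camera('wrist')[:,:,::-1];cv2.imwrite("pics/wrist5.png",im)
```

```text
0.42 -0.053
0.72 -0.093
1.02 -0.042
1.05 -0.091 | 1.08 -0.096 | 1.11 -0.121 | 1.14 -0.113 | 1.17 -0.193 | [-0.193 -0.131 -0.157 -0.169 -0.15 ]
1.2 -0.268 | [-0.268 -0.256 -0.231 -0.289 -0.237]
9.2417 1.1993553270974782 [0.88  0.277 0.156] [0.454 2.108 0.54 ] 51.447607564309465
```

View pics/wrist5.png

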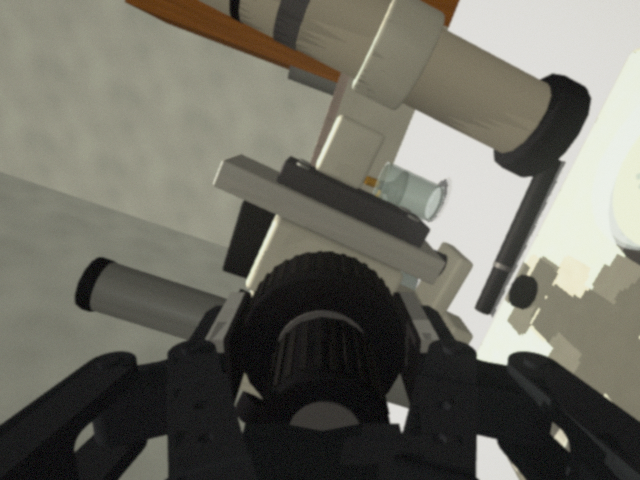

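Run:
```python
from h import *
np.set_printoptions(precision=3,suppress=True)
q=np.load('q.npy')
for _ in range(2):
    q[6]+=0.035; ctrl.goto_joints(q.tolist()); print(round(tq(),3))
ctrl.release(); print(ctrl.get_time(),ctrl.get_finger_gap(),tq(),ctrl.get_contact_force())
R=Ro.from_euler('xyz',ctrl.get_ee_rot()); z=R.apply([0,0,1]); print(z)
p=np.array(ctrl.get_tcp_pos())
ctrl.line_to((p+ym*115).tolist(),speed=120)
print(ctrl.get_qpos())
qq=np.array(ctrl.get_qpos()); qq[6]+=1.11; ctrl.goto_joints(qq.tolist()); print(ctrl.get_time(),ctrl.get_tcp_pos(),tq())
im=ctrl.camera('wrist')[:,:,::-1];cv2.imwrite("pics/wrist6.png",im)
cv2.imwrite("pics/z6.png",cv2.resize(im[100:400,180:480],None,fx=2,fy=2,interpolation=cv2.INTER_CUBIC))
```

```text
-0.169
-0.086
10.2333 85.26257014864547 -0.010956364990703906 [-0.972 -0.049  0.018]
[ 0.045 -0.999 -0.   ]
[-1.043  1.144  0.369  1.244  0.746  1.948  1.176]
12.375 [509.589 164.486 165.839] 0.02435688380094502
```

View pics/z6.png

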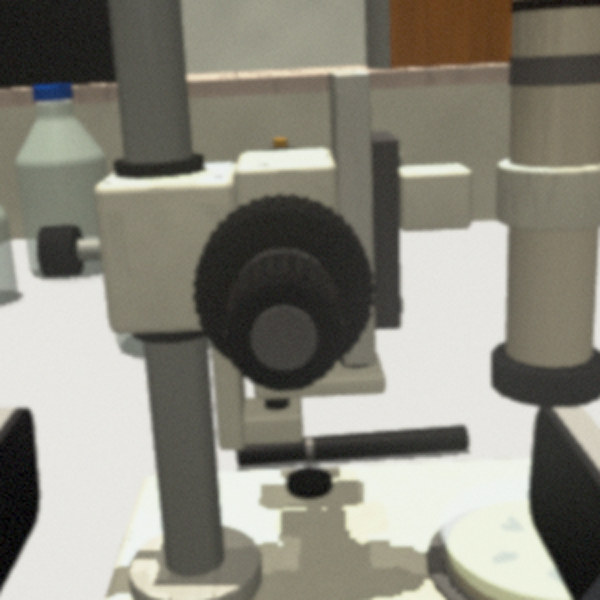

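Run:
```python
from h import *
np.set_printoptions(precision=3,suppress=True)
ctrl.line_to((M+80*ym).tolist(),speed=80)
print(ctrl.get_tcp_pos(),tq()); b=[]
for _ in range(4): ctrl.dwell(.03); b.append(tq())
ctrl.clamp(30)
c=[]
for _ in range(4): ctrl.dwell(.03); c.append(tq())
print(np.array(b),np.array(c),ctrl.get_finger_gap(),ctrl.get_contact_force())
q=np.array(ctrl.get_qpos()); s=q[6]
for d in (.03,.03,.03,.25,.25,.25):
    q[6]-=d; ctrl.goto_joints(q.tolist()); print(round(s-q[6],3),round(tq(),3),end=' | ')
np.save('q.npy',q); np.save('s.npy',s); print(ctrl.get_time(),ctrl.get_finger_gap(),ctrl.get_contact_force())
im=ctrl.camera('wrist')[:,:,::-1];cv2.imwrite("pics/wrist7.png",im)
```

```text
[513.402  87.109 165.346] -0.01748975005231547
[0.007 0.006 0.019 0.017] [-0.017  0.03   0.027  0.03 ] 28.96285869395052 [-1.262  0.133 -0.017]
0.03 -0.007 | 0.06 -0.055 | 0.09 -0.056 | 0.34 0.008 | 0.59 -0.01 | 0.84 -0.046 | 16.175 29.627726484746727 [-2.626  1.315 -0.201]
```

View pics/wrist7.png

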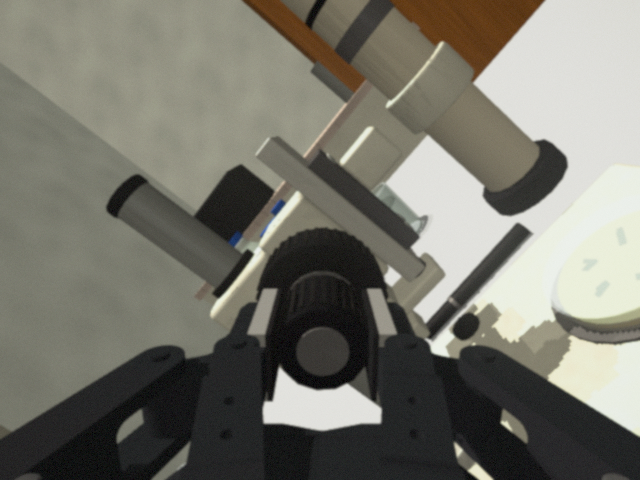

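Run:
```python
from h import *
np.set_printoptions(precision=3,suppress=True)
q=np.load('q.npy');s=float(np.load('s.npy'))
for i in range(45):
    q[6]-=0.03; ctrl.goto_joints(q.tolist()); r=[tq()]
    for _ in range(2): ctrl.dwell(.03); r.append(tq())
    m=np.mean(r); print(round(s-q[6],3),round(float(m),3),end=' | ')
    if m<-0.17: break
np.save('q.npy',q)
print(ctrl.get_time(),s-ctrl.get_qpos()[6],ctrl.get_torque(),ctrl.get_contact_force(),ctrl.get_finger_gap())
im=ctrl.camera('wrist')[:,:,::-1];cv2.imwrite("pics/wrist8.png",im)
```

```text
0.87 -0.058 | 0.9 -0.03 | 0.93 -0.017 | 0.96 -0.057 | 0.99 -0.043 | 1.02 -0.009 | 1.05 -0.029 | 1.08 -0.038 | 1.11 -0.051 | 1.14 -0.014 | 1.17 -0.011 | 1.2 -0.05 | 1.23 -0.061 | 1.26 -0.027 | 1.29 -0.06 | 1.32 -0.019 | 1.35 -0.038 | 1.38 -0.026 | 1.41 -0.078 | 1.44 -0.132 | 1.47 -0.226 | 22.875 1.4685804532690638 [ 1.431  0.323 -1.002] [-4.991  1.536 -1.273] 29.387196016113805
```

Run:
```python
from h import *
np.set_printoptions(precision=3,suppress=True)
q=np.load('q.npy')
ctrl.dwell(.3); print(tq())
for _ in range(2):
    q[6]+=0.03; ctrl.goto_joints(q.tolist()); print(round(tq(),3))
ctrl.release(); print(ctrl.get_time(),ctrl.get_finger_gap(),tq(),ctrl.get_contact_force())
p=np.array(ctrl.get_tcp_pos())
ctrl.line_to((p+ym*80).tolist(),speed=100)
qq=np.array(ctrl.get_qpos()); qq[6]+=1.41; ctrl.goto_joints(qq.tolist()); print(ctrl.get_time(),ctrl.get_tcp_pos(),ctrl.get_contact_force(),tq())
im=ctrl.camera('wrist')[:,:,::-1];cv2.imwrite("pics/wrist9.png",im)
cv2.imwrite("pics/z9.png",cv2.resize(im[100:400,180:480],None,fx=2,fy=2,interpolation=cv2.INTER_CUBIC))
a=cv2.imread('pics/side0.png').astype(int); s=ctrl.camera('side')[:,:,::-1]; cv2.imwrite('pics/side9.png',s)
```

```text
-0.1885240551966682
-0.179
-0.097
24.3167 85.51292677580778 0.022780005192004037 [ 0.594 -0.405 -0.226]
26.5417 [509.787 165.547 165.982] [ 1.01   0.125 -0.487] 0.052747739878222545
```

View pics/z9.png

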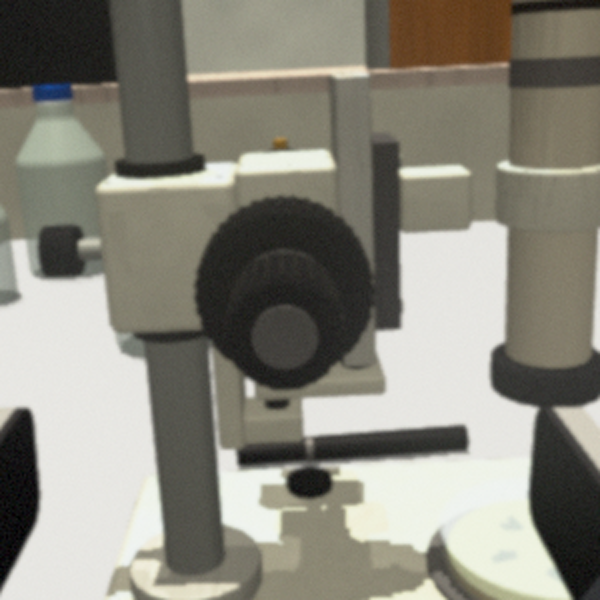

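View pics/side9.png

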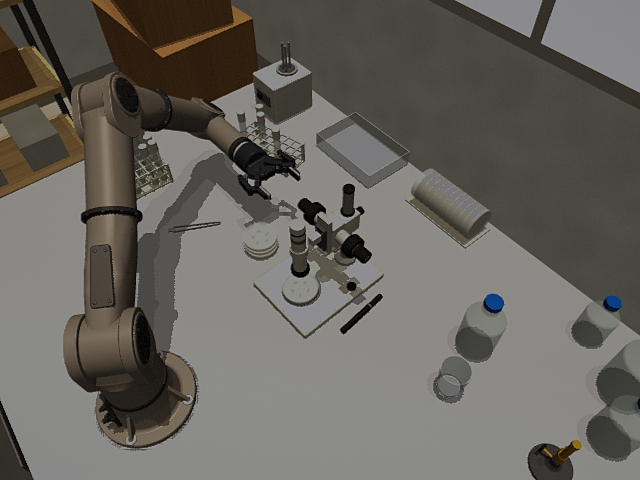

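Run:
```python
from workcell import ctrl
ctrl.job_done(); print(ctrl.get_time())
```

```text
the job is handed in; nothing more can be done
the job is handed in; nothing more can be done
```

I wound both knobs down to their stops from the left side, coarse first and then fine. I handed the job in at about 26.5 s, with the gripper open and roughly 55 mm clear of the knobs.

| Knob | Turned before the stop was felt | Running reading | Reading at the stop | Backed off before release |
|---|---|---|---|---|
| Coarse | about 1.15 rad | 0.04–0.12 N m | about 0.26 N m | 0.07 rad |
| Fine | about 1.42 rad | about 0.04 N m | about 0.23 N m | 0.06 rad |

- **Feel of the stops:** at each stop the torque rose by about 0.05–0.1 N m per 0.03 rad, close to what the mount's stiffness predicts. The highest reading was 0.29 N m on the coarse knob, below the 0.37 N m limit. I backed off only part of the springing, so neither knob should have been unwound.
- **Coarse stop:** the wrist picture shows the carriage down on its bracket, where the black buffer was visible in a gap before. The travel of about 1.1 rad (1.15 less the mount's give) is at the very low end of the stated range.
- **Fine stop:** the gap is too small to see, so I have only the feel to go on. I did not re-check it after letting go.
- **Other things on the bench:** by eye in the last side picture, the culture dish, spare dishes, forceps, pen, beaker, tube rack and bottle are where they started.
- **Disagreement:** the base corners measured from the two fixed cameras differed by up to about 15 mm. I used the knob positions instead, which agreed to about 2 mm, or 3 mm at worst.

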